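# Wind the mosaic turntable on by one division and clamp it

### The job

Wind the round mosaic turntable on by one division: turn the crank of its worm drive clockwise (seen from above), several full turns, until the brass lug on the disc bears on the end of the red stop's screw, and stop as soon as the crank stiffens so that you do not overwind it. Leave the lug resting firmly on that screw, then push the yellow clamp lever all the way over to lock the table and let go of everything. Never touch the mosaic disc itself (its glue is wet), nor shift the things standing around.

Things in the scene. Friction and masses are not known exactly. Their poses are not given: they have to be found in the camera images.
- crank_axis (a point): Centre of the crank wheel (black disc, 100 mm across, 10 mm thick, upright axis, on a blue gearbox), at the height of the wheel's top face. The wheel turns about the vertical through this point. A steel hub stands 5 mm above the top face there.
- handle_mid (a point): Middle of the crank's white upright handle: a round grip 18 mm in diameter and 46 mm tall, standing on the wheel 40 mm from the crank axis. This point is 28 mm above the wheel's top face; the grip spans from 26 mm below it to 20 mm above it. The grip spins freely on its pin, so it can be held at a fixed yaw while it is carried round the circle.
- crank (a joint): Angle of the crank, rad, growing clockwise from above, which winds the disc forward (anticlockwise from above), 40 crank turns to one disc turn. Free turning takes about 2.5 N at the handle while moving, less when paused. Once the lug meets the screw the handle stiffens like a spring, about 1.5 N more per mm of handle travel; 3 to 6 N extra is right, 9 N extra is overwound. Let go, it springs back a few mm and then holds by friction, the lug still pressing.
- lug_face (a point): Centre of the flat leading face of the brass lug, a block 22 x 12 x 32 mm that stands on the rim of the disc, 119 mm from the disc's axis. It moves anticlockwise from above when the crank is turned clockwise.
- stop_face (a point): Centre of the flat face of the red stop block that looks towards the lug, 119 mm from the disc's axis. A steel stop screw, 8 mm thick, sticks out of the face here towards the lug, by 2 to 10 mm (set differently each time, not measured); the lug meets the screw's end. The face is 23 to 36 degrees of disc rotation ahead of the lug's face at the start; fixed during a run. 2 to 4 crank turns to contact.
- disc: The round turntable with the unfinished mosaic, 260 mm across, upright axis; the body's origin is on the disc's axis, on the underside of the disc, 18 mm below the top of the wooden board. Its x axis points from the axis to the lug.
- stop: The red stop block (30 x 16 x 24 mm, top 74 mm above the table) with its screw, on a dark post beside the disc; the body's origin is on the disc's axis at table height and its x axis points along the block's face.
- clamp_tip (a point): Centre of the yellow ball (26 mm in diameter) on the end of the clamp lever, a 10 mm steel rod 80 mm long from its level pivot to this point. Unlocked, it leans 0.5 rad to the side away from the disc's centre line, towards the crank's side; it swings 1.0 rad over the upright, in a vertical plane, and stays where it is left. About 1 N at the ball moves it.
- clamp_pivot (a point): The level pivot of the clamp lever, straight under the ball's mid-swing position: the lever starts on one side of the vertical through this point and must end on the other.
- clamp (a joint): Angle of the clamp lever, rad: 0 unlocked (as at the start), 1.0 pushed all the way over (locked).
- glue: Bystander: small glue jar, 40 mm across and 62 mm tall, standing on the grey base plate; origin at its underside.
- bowl: Bystander: white bowl of tesserae, 112 mm across; origin at its underside.
- spatula: Bystander: spatula lying on the table.
- brush: Bystander: brush lying on the table.
- adhesive: Bystander: bottle, 62 mm across and 170 mm tall; origin at its underside.
- tiles: Bystander: stack of tiles, 50 x 50 x 36 mm; origin at its underside.
- mug: Bystander: blue mug, 76 mm across, 95 mm tall; origin at its underside.

How it is judged:
By the outcome, as a careful person would: the job done as asked, in the order asked, and still so for the second after the job is handed in, with the robot touching nothing.
It also fails if it takes over 72 s, if anything falls off the work surface, if the arm or the gripper's body presses on something with over 40 N, if the wrist force passes 120 N, or if a joint passes its speed limit or range.

### The arm

A 6-joint arm with a two-finger parallel gripper is mounted at the origin on the work surface. World frame = base frame: x ahead of the robot, y to its left, z up, the work surface at z = 0. Lengths are in m, angles in rad, forces in N, time in s.
With the tool pointing down it reaches from about 0.25 to 0.775 m from the base axis. Payload 4 kg.
Tool frame: the origin (TCP) lies midway between the tips of the shut fingers; the grasp point (between the pads) lies hold_point_z behind it (hold_point_z is the distance from the TCP to the grasp point, in m); z points along the fingers, y is the direction in which the jaws open and shut (so a half turn about z gives the same grasp; the last joint's range is limited). The gripper opens to 94 mm and grips with 3 to 60 N. Pads are 16 mm wide; open, the fingers measure 119 mm over their backs; the gripper's body (75 mm by 177 mm) begins 78 mm behind the grasp point.
Start: joints at [-0.103, 0.087, 1.371, -0, 1.684, -0.103], TCP at [0.55, -0, 0.206] pointing down, gripper open.
Joint ranges: [-3.1, 3.1], [-0.76, 2.03], [0.27, 2.55], [-1.08, 4.22], [0.17, 2.65], [-2.57, 2.57]. Speed limits (rad/s): [2.79, 2.79, 3.14, 3.14, 3.14, 3.14].

### API

Orientations are given as a rotation vector (axis times angle).
In Python, from bench import get_obs, grab_frame, camera_params, finish_job, hold_point_z gives the robot as it stands.
- The arm moves only by the tool arm_command, never from a script. Its argument "targets" is a list of rows, each a list of 7 numbers: the shift along the tool's x, y, z as a fraction of full scale, then the turn, a rotation vector about the tool's x, y, z as a fraction of full scale, then the opening, from 0 (shut) to 1 (fully open). In form: [[x, y, z, rx, ry, rz, grip], ...]. A call has 1 to 5 rows; each row shifts and turns the pose as measured when the row begins, along the tool's axes as they then stand; what a row does not reach is not made up. Full scale, the value 1, is 0.3 m for a shift and 0.12 rad for a turn. A row lasts 1/12 s, in which the tool goes at most 41.7 mm and 7.16 degrees, less where a joint would pass 70% of its speed; a pose out of reach is approached as far as the arm can. A call with a number of a shift or a turn outside -1 to 1 is refused whole. A call with a gripper value outside its range is refused whole. The fingers move at their own pace and stop on an object; the grip force is fixed at half the most. Time passes only in rows, so rows that do not move let the fingers close. It gives the time, the measured TCP pose, the force and the opening at its end, in the units of the state.
- get_obs(): the state, without advancing time (a new reading comes with each control period).
- grab_frame(name): name is "scene" or "side" or "wrist"; returns the picture (384x512x3 uint8, red, green, blue); there is no depth.
- camera_params(name): a dict with "mtx" (3x3 intrinsics, pixels), "T" (4x4, takes a point from camera to world coordinates). Camera axes: x right, y down, z forward; pixel columns grow to the right and rows downward; lengths in m; the calibration is good to about 2 mm. The wrist camera is an equidistant fisheye: a pixel r from the principal point sees the ray r / f radians off the axis. A picture is of the moment at which its call begins: read the wrist's pose just before it. camera_params takes no time and is no camera call; for the wrist camera it gives the pose at the moment of the call.
- finish_job(): hands the job in, once; it reports no verdict.
The state is a dict: "time_s": time; "joint_positions": joint angles; "joint_vel": joint speeds; "tau": joint torques, N m; "position": TCP position; "orientation": TCP orientation; "contact_force": force on the tool from outside, world axes, zero at the start; "moment": the same for the moment, N m; "width": finger opening in m.
Only numpy, scipy, OpenCV 4.12 (cv2) and the standard library are available. Lean on these libraries where they do the work, as an engineer would, in place of code of your own. Each camera call takes 0.05 s, during which the arm holds its last target. There are 200 camera calls.

## Working session

There is one attempt and no reset: what is moved stays moved. The work goes in short steps, Python scripts to look and compute and a tool call to move; the robot and the scene stay as the last step left them, time stands still between calls to the robot, and variables do not carry over. Pictures are saved under pics/ and viewed, about 8 in all and at most 12, crops included, and the job is handed in when it is done.

Besides the shell and the picture viewer there is one more tool, called after "Call:" by a JSON object that holds its "name" and its "arguments", one argument or row to a line. arm_command: Moves the arm, as the interface text tells. Shift numbers are shares of 0.3 m and turn numbers shares of 0.12 rad, none past 1 either way. Its arguments: {"type":"object","properties":{"targets":{"type":"array","items":{"type":"array","items":{"type":"number","minimum":-1,"maximum":1}}}},"required":["targets"]}

```bash
mkdir -p pics; python3 - <<'E'
from bench import *
import cv2,numpy as np
print(get_obs(),hold_point_z if not callable(hold_point_z) else hold_point_z())
for n in("scene","side","wrist"):
    p=camera_params(n);print(n,np.round(p["mtx"],1).tolist(),np.round(p["T"],3).tolist())
    cv2.imwrite(f"pics/{n}0.png",cv2.cvtColor(grab_frame(n),cv2.COLOR_RGB2BGR))
a=[cv2.imread(f"pics/{n}0.png") for n in("scene","side")]
for n,i in zip(("scene","side"),a): cv2.imwrite(f"pics/{n}0b.png",cv2.resize(i,(784,588),interpolation=cv2.INTER_CUBIC))
E
```

```text
{'time_s': 0.0, 'joint_positions': array([-1.03125471e-01,  8.79491087e-02,  1.37222958e+00,  1.95665271e-06,
        1.68360447e+00, -1.03089980e-01]), 'joint_vel': array([-9.19710531e-06,  1.63325832e-03, -1.00818304e-03, -1.72090203e-03,
       -1.65127153e-04, -7.00860516e-04]), 'tau': array([ 1.28542815e-03, -3.40182602e+01, -3.02423716e+01,  7.18220207e-02,
        3.29729996e-02, -1.13141955e-04]), 'position': array([5.49455025e-01, 3.84576471e-05, 2.04319926e-01]), 'orientation': array([-2.22027707e+00, -2.22019876e+00,  2.16614435e-03]), 'contact_force': array([ 0.87306353, -0.05849359, -0.52679706]), 'moment': array([ 0.02252306, -0.00714099,  0.01751379]), 'width': 0.09411987670563636} 0.0188
scene [[352.7, 0.0, 253.8], [0.0, 352.7, 191.0], [0.0, 0.0, 1.0]] [[-0.722, 0.4, -0.565, 1.123], [0.692, 0.41, -0.594, 0.656], [-0.005, -0.82, -0.573, 0.741], [0.0, 0.0, 0.0, 1.0]]
side [[459.4, 0.0, 258.3], [0.0, 459.4, 189.0], [0.0, 0.0, 1.0]] [[-0.985, -0.1, 0.139, 0.324], [-0.171, 0.601, -0.781, 1.049], [-0.005, -0.793, -0.609, 0.938], [0.0, 0.0, 0.0, 1.0]]
wrist [[297.3, 0.0, 257.5], [0.0, 297.3, 194.8], [0.0, 0.0, 1.0]] [[1.0, 0.0, -0.003, 0.55], [-0.0, -0.97, -0.242, 0.072], [-0.003, 0.242, -0.97, 0.385], [0.0, 0.0, 0.0, 1.0]]
```

View pics/scene0b.png

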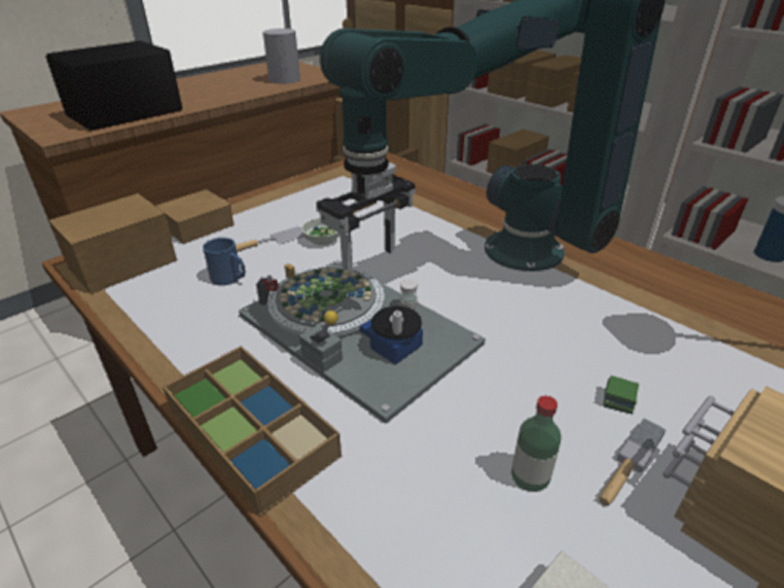

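View pics/side0b.png

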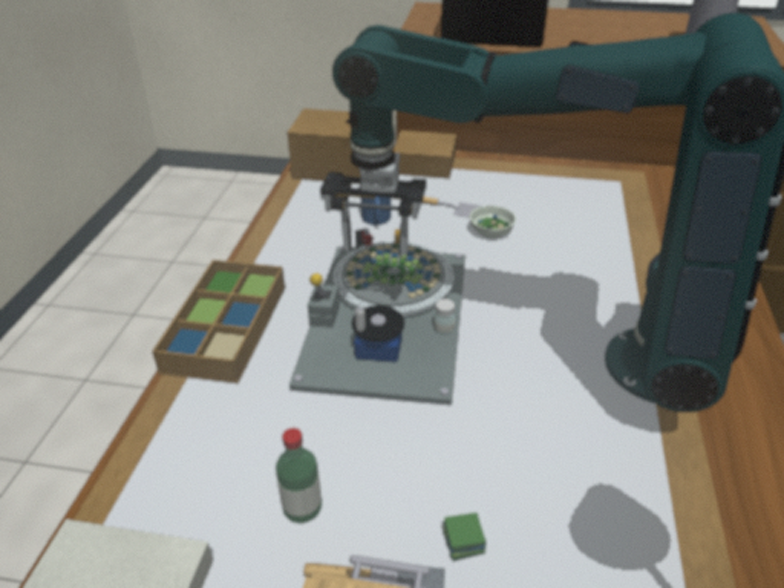

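Scene view: the crank wheel is at about (397,325), its white handle at (397,320), the yellow ball at (331,317), the red stop at (266,285) and the lug at (289,270). Side view: wheel (378,322), handle (360,318), ball (317,280). Next I'll view close crops.

```bash
python3 - <<'E'
import cv2,numpy as np
a=cv2.imread("pics/scene0.png")[160:250,150:290]; b=cv2.imread("pics/side0.png")[140:240,190:310]
A=cv2.resize(a,None,fx=4,fy=4,interpolation=cv2.INTER_CUBIC);B=cv2.resize(b,None,fx=4,fy=4,interpolation=cv2.INTER_CUBIC)
w=cv2.imread("pics/wrist0.png")
cv2.imwrite("pics/c1.png",A);cv2.imwrite("pics/c2.png",B)
cv2.imwrite("pics/w0.png",cv2.resize(w,(768,576),interpolation=cv2.INTER_CUBIC))
m=np.zeros((300+0+300,800,3),np.uint8)
s=cv2.resize(A,(467,300));t=cv2.resize(B,(360,300))
m[:300,:467]=s;m[300:,:360]=t;m[:300,470:800]=0
m[300:548,400:]=0
cv2.imwrite("pics/m.png",m)
E
```

```text
(no output)
```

View pics/w0.png

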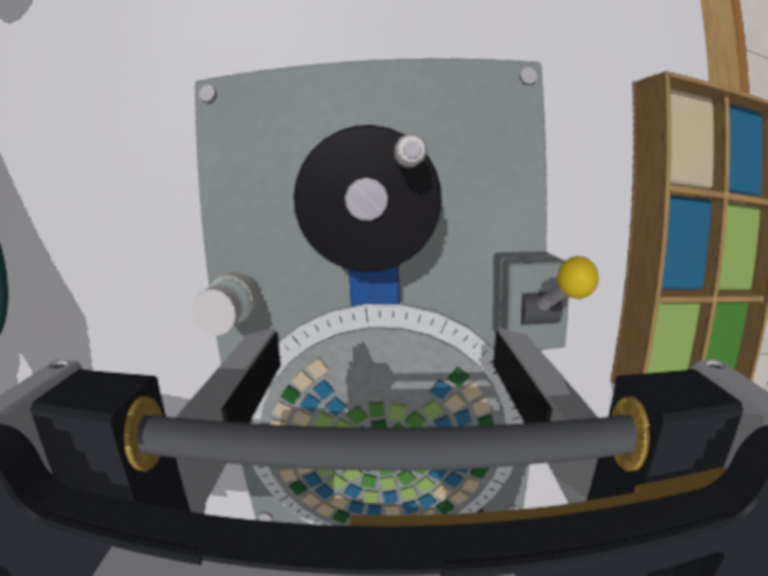

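View pics/m.png

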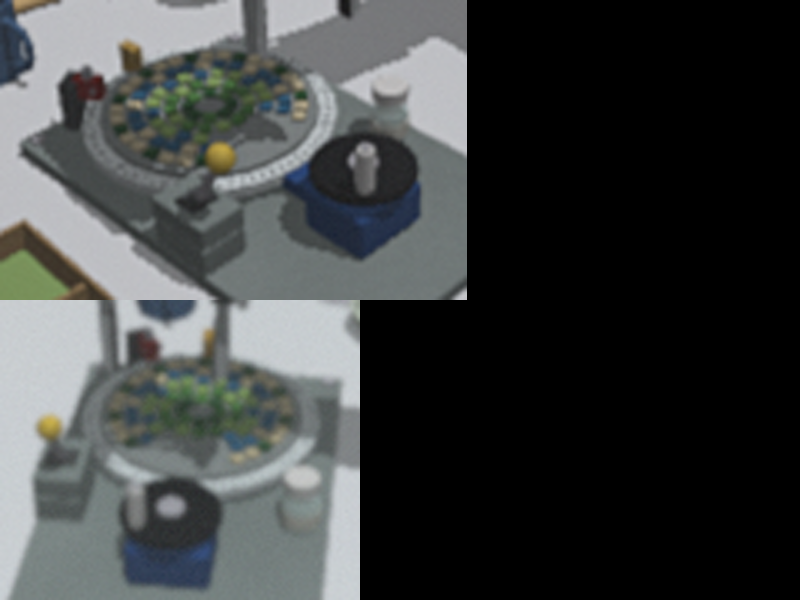

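Wrist view (shown at 1.5x): hub (366,199), handle top (410,150), ball (578,277). In the crops: handle, ball, red stop (90,83)/(150,348) and lug (130,55)/(210,343). Triangulating from these.

```bash
cat > h.py <<'E'
from bench import *
import numpy as np, cv2
from scipy.spatial.transform import Rotation as R
def ray(n,uv,p=None):
    p=p or camera_params(n);K=p["mtx"];T=np.array(p["T"])
    d=np.array([(uv[0]-K[0][2])/K[0][0],(uv[1]-K[1][2])/K[1][1]])
    if n=="wrist":
        r=np.hypot(*d);v=np.array([*(d/r*np.sin(r)),np.cos(r)])
    else: v=np.array([*d,1.]);v/=np.linalg.norm(v)
    return T[:3,3],T[:3,:3]@v
def tri(obs):
    A=0;b=0;rs=[ray(n,u) for n,u in obs]
    for o,d in rs:
        P=np.eye(3)-np.outer(d,d);A=A+P;b=b+P@o
    x=np.linalg.solve(A,b)
    return x,[np.linalg.norm((np.eye(3)-np.outer(d,d))@(x-o)) for o,d in rs]
E
python3 - <<'E'
from h import *
D=dict(hub=[("wrist",(244,132.7)),("side",(247,209))],
handletop=[("wrist",(273.5,100)),("side",(235.7,201.8)),("scene",(259.8,204))],
ball=[("wrist",(385.3,184.7)),("side",(206.3,182.3)),("scene",(216.3,207.1))],
wheel=[("scene",(258.8,211.5)),("wrist",(244,132.7))],
stop=[("scene",(177,185)),("side",(240,156))],
lug=[("scene",(189,176.5)),("side",(260,154))])
for k,v in D.items():
    x,e=tri(v);print(k,np.round(x,4),np.round(e,4))
E
```

```text
hub [0.5346 0.0607 0.0899] [0.0017 0.0017]
handletop [0.5605 0.0895 0.1373] [0.0024 0.0024 0.0007]
ball [0.6616 0.0201 0.142 ] [0.0015 0.002  0.001 ]
wheel [0.536  0.0606 0.0811] [0.0003 0.0003]
stop [ 0.619  -0.2562  0.06  ] [0.0032 0.0032]
lug [ 0.5531 -0.2806  0.0568] [0.0008 0.0008]
```

Call:
{"name": "arm_command", "arguments": {
  "targets": [
    [-0.125,0.017,0.02,0,0,0,1],
    [-0.125,0.017,0.02,0,0,0,1],
    [-0.125,0.017,0.02,0,0,0,1],
    [-0.125,0.017,0.02,0,0,0,1],
    [-0.125,0.017,0.02,0,0,0,1]
  ]
}}

```text
time_s: 0.57
position: [0.5774, -0.1845, 0.174]
orientation: [-2.202, -2.238, -0.006]
contact_force: [0.4, 0.4, -0.1]
width: 0.0939
```

Call:
{"name": "arm_command", "arguments": {
  "targets": [
    [-0.125,0.017,0.02,0,0,0,1],
    [-0.125,0.017,0.02,0,0,0,1],
    [0,0,0,0,0,0,1],
    [0,0,0,0,0,0,1]
  ]
}}

```text
time_s: 0.9
position: [0.5866, -0.2705, 0.1551]
orientation: [-2.207, -2.224, 0.001]
contact_force: [0.2, -0.0, -0.1]
width: 0.0938
```

```bash
python3 - <<'E'
from h import *
import pickle
o=get_obs();print(o["time_s"],o["position"],o["orientation"],o["contact_force"])
p=camera_params("wrist");f=grab_frame("wrist");pickle.dump((p,f),open("w1.pkl","wb"))
c=cv2.cvtColor(f,cv2.COLOR_RGB2BGR)[60:290,100:400]
cv2.imwrite("pics/w1.png",cv2.resize(c,None,fx=2.6,fy=2.6,interpolation=cv2.INTER_CUBIC))
print(np.round(p["T"],3).tolist())
E
```

```text
0.9 [ 0.58656916 -0.27046341  0.15510536] [-2.20746808e+00 -2.22388583e+00  6.32544253e-04] [ 0.21593824 -0.02030741 -0.08648103]
[[1.0, 0.008, -0.005, 0.587], [0.007, -0.971, -0.237, -0.2], [-0.007, 0.237, -0.971, 0.336], [0.0, 0.0, 0.0, 1.0]]
```

View pics/w1.png

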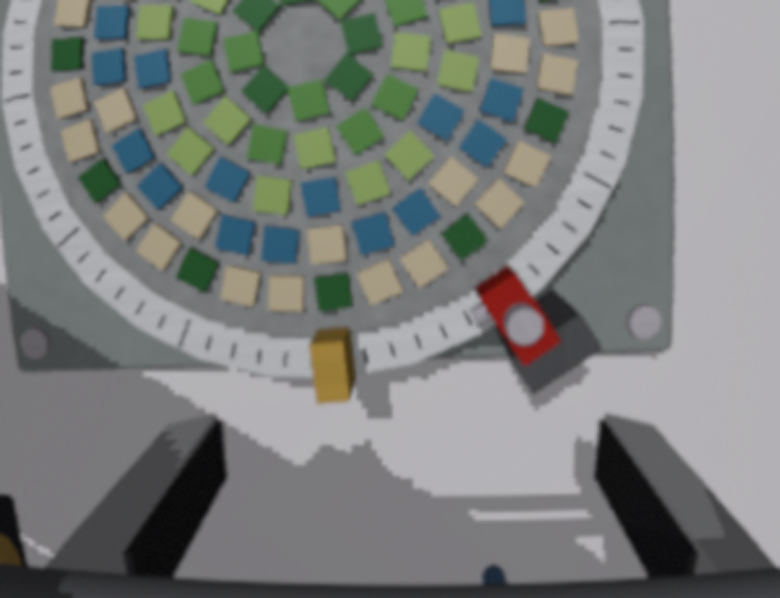

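Here the lug's top face is at about (331,370), with its leading edge near x≈347. The stop block runs (478,285) to (560,345), and the screw sticks out at (480,315). I'll zoom in on the gap.

```bash
python3 - <<'E'
import pickle,cv2
p,f=pickle.load(open("w1.pkl","rb"))
c=cv2.cvtColor(f,cv2.COLOR_RGB2BGR)[155:220,212:322]
cv2.imwrite("pics/w1z.png",cv2.resize(c,None,fx=7,fy=7,interpolation=cv2.INTER_CUBIC))
E
```

```text
(no output)
```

View pics/w1z.png

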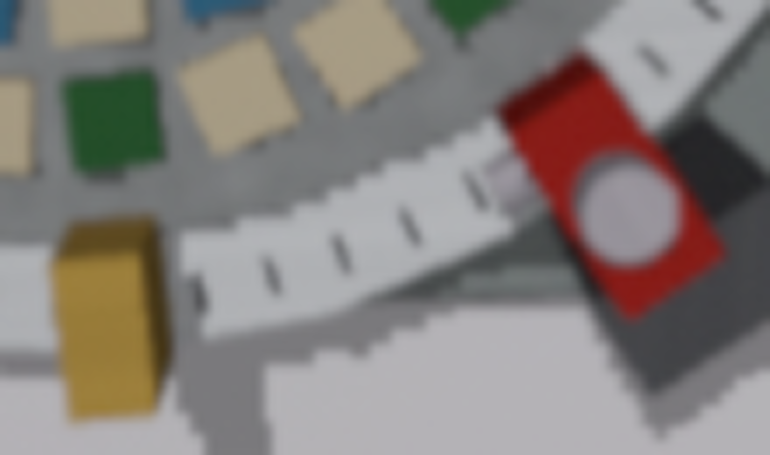

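Zoom: the lug's top leading edge runs (147,256)-(157,411), the stop's top face edge (512,130)-(635,318), and the screw tip is at (485,165)-(503,205).

```bash
python3 - <<'E'
from h import *
import pickle
from scipy.optimize import least_squares
p,f=pickle.load(open("w1.pkl","rb"))
def pl(x,y,z,s=7,o=(212,155)):
    O,d=ray("wrist",((x+.5)/s-.5+o[0],(y+.5)/s-.5+o[1]),p);return (O+d*(z-O[2])/d[2])[:2]
w=lambda x,y,z:pl(x,y,z,2.6,(100,60))
g=f[:, :, :].astype(int)
L=[pl(147,256,.078),pl(157,411,.078)];L2=[pl(53,262,.078),pl(70,419,.078)]
S=[pl(512,130,.074),pl(635,318,.074)]; T=[pl(485,165,.062),pl(503,205,.062)]
print("lug len",np.linalg.norm(L[1]-L[0]),"w",np.linalg.norm((L[0]+L[1]-L2[0]-L2[1])/2),"stop len",np.linalg.norm(S[1]-S[0]))
for zr in(.04,.046,.05):
    P=np.array([w(643,20,zr),w(637,90,zr),w(180,372*0+366,zr),w(5,100,zr),w(32,215,zr),w(290,373,zr)])
    r=least_squares(lambda q:np.hypot(*(P-q[:2]).T)-q[2],[.55,-.17,.13]);print(zr,r.x,r.fun)
c=r.x[:2]
def X(A,B):
    M=np.c_[A[1]-A[0],-(B[1]-B[0])];t=np.linalg.solve(M,B[0]-A[0]);return A[0]+t[0]*(A[1]-A[0])
print("line intersect",X(L,S))
P=np.array([w(643,20,.046),w(637,90,.046),w(180,366,.046),w(5,100,.046),w(32,215,.046),w(290,373,.046)])
c=least_squares(lambda q:np.hypot(*(P-q).T)-.13,[.55,-.17]).x;print(c)
an=lambda q:np.degrees(np.arctan2(*(q-c)[::-1]))
for n,A in(("lug",L),("stop",S),("tip",T)): 
    m=(A[0]+A[1])/2;print(n,np.round(m,4),"r",np.hypot(*(m-c)),[an(a) for a in A],an(m))
for t in((198,296),(272,275),(342,254),(409,227),(477,192)): print(an(pl(*t,.046)),end=" ")
# crank geometry from first wrist frame is in first picture
E
```

```text
lug len 0.020689241656564276 w 0.011828852567559663 stop len 0.029911068762941823
0.04 [ 0.54464577 -0.15522383  0.13019857] [ 0.00168459 -0.00122287  0.004384   -0.00156034  0.00055773 -0.0038431 ]
0.046 [ 0.54551318 -0.15612827  0.12755735] [ 0.00165041 -0.00119806  0.00429506 -0.00152869  0.00054641 -0.00376514]
0.05 [ 0.54609145 -0.15673124  0.12579654] [ 0.00162763 -0.00118152  0.00423577 -0.00150759  0.00053887 -0.00371316]
line intersect [ 0.55948354 -0.16922299]
[ 0.54497931 -0.15297151]
lug [ 0.5644 -0.2699] r 0.1185497023134929 [np.float64(-79.93541806545119), np.float64(-81.09908904585218)] -80.56768113208459
stop [ 0.6188 -0.2559] r 0.1266866157261431 [np.float64(-54.19866742185146), np.float64(-54.50175985781654)] -54.36809943644039
tip [ 0.6092 -0.2531] r 0.11895083109271126 [np.float64(-57.153711584374065), np.float64(-57.53170241289618)] -57.34744543192423
-79.0027225418213 -73.78113016999887 -68.83895566077985 -63.97750733732055 -58.848603550787765
```

Ticks are 5° apart, which gives a consistent ruler. Lug to screw tip is about 23.1° of disc, so about 2.57 crank turns. Next, a view over the crank.

Call:
{"name": "arm_command", "arguments": {
  "targets": [
    [0.1,-0.04,-0.07,0,0,0,1],
    [0.125,-0.04,-0.04,0,0,0,1],
    [0.13,-0.025,0,0,0,0,1],
    [0.13,-0.01,0,0,0,0,1],
    [0.13,0,0,0,0,0,1]
  ]
}}

```text
time_s: 1.37
position: [0.5475, -0.0829, 0.1867]
orientation: [-2.213, -2.211, 0.006]
contact_force: [1.3, -0.3, 0.3]
width: 0.094
```

Call:
{"name": "arm_command", "arguments": {
  "targets": [
    [0.13,0,0,0,0,0,1],
    [0.13,0,0.02,0,0,0,1],
    [0.12,0,0.03,0,0,0,1],
    [0,0,0,0,0,0,1],
    [0,0,0,0,0,0,1]
  ]
}}

```text
time_s: 1.78
position: [0.5424, 0.0508, 0.1768]
orientation: [-2.193, -2.234, -0.007]
contact_force: [-0.1, -0.6, 1.0]
width: 0.0939
```

```bash
python3 - <<'E'
from h import *
import pickle
o=get_obs();print(o["time_s"],o["position"],o["orientation"],o["contact_force"])
p=camera_params("wrist");f=grab_frame("wrist");pickle.dump((p,f),open("w2.pkl","wb"))
c=cv2.cvtColor(f,cv2.COLOR_RGB2BGR)[60:270,150:450]
cv2.imwrite("pics/w2.png",cv2.resize(c,None,fx=2.6,fy=2.6,interpolation=cv2.INTER_CUBIC))
E
```

```text
1.7833 [0.54242006 0.05078793 0.17680293] [-2.19298261 -2.23449743 -0.0070558 ] [-0.05231287 -0.60769142  0.9523962 ]
```

View pics/w2.png

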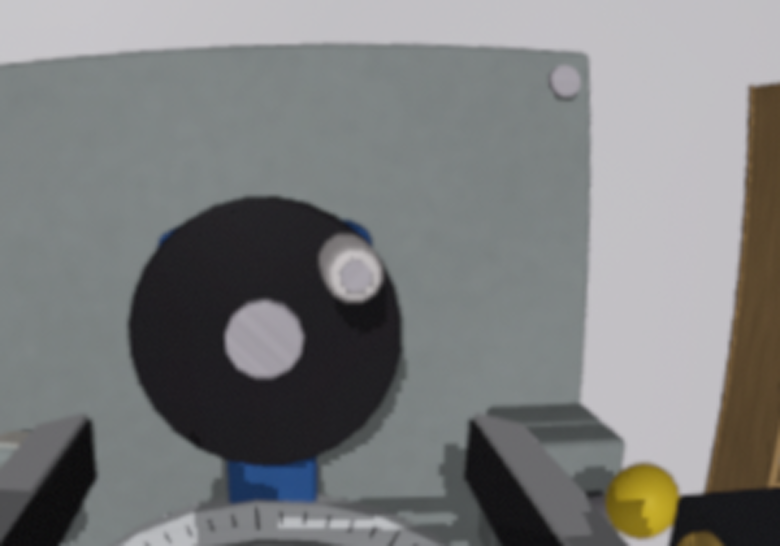

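Here the hub is at (264,339), the handle's top at (354,274) with its base near (345,255), and the ball at (643,500).

```bash
python3 - <<'E'
from h import *
import pickle
p,f=pickle.load(open("w2.pkl","rb"))
def w(x,y,z):
    O,d=ray("wrist",((x+.5)/2.6-.5+150,(y+.5)/2.6-.5+60),p);return (O+d*(z-O[2])/d[2])[:2]
for zt in(.083,.087,.09):
    h=w(264,339,zt+.005);H=w(354,274,zt+.048)
    rim=[w(129,328,zt),w(402,332,zt),w(265,196,zt),w(265,466,zt)]
    print(zt,h,H,np.hypot(*(H-h)),"wheel diam",np.hypot(*(rim[1]-rim[0])),np.hypot(*(rim[2]-rim[3])),np.mean(rim,0))
print("ball",w(643,500,.142))
print("pivot",tri([("scene",(210,216)),("side",(211,191.7))]))
print(get_obs()["position"])
E
```

```text
0.083 [0.53617626 0.06055795] [0.56350791 0.09037908] 0.040451440620351956 wheel diam 0.10025379851918852 0.10145870854597068 [0.53636696 0.06171546]
0.087 [0.53626543 0.0614467 ] [0.563132   0.09091043] 0.0398738616512327 wheel diam 0.09879466293102708 0.09998203619484787 [0.53645173 0.06257119]
0.09 [0.5363323  0.06211326] [0.56285007 0.09130895] 0.039440850895346324 wheel diam 0.097700311239906 0.09887453193150574 [0.5365153  0.06321299]
ball [0.66278751 0.0208961 ]
pivot (array([ 0.65890749, -0.01761557,  0.08245909]), [np.float64(0.004373642827019716), np.float64(0.004373642827019734)])
[0.54226941 0.05088297 0.17666737]
```

Call:
{"name": "arm_command", "arguments": {
  "targets": [
    [0.07,0.035,0,0,0,0,1],
    [0.06,0.034,0,0,0,0,1],
    [0,0,0,0,0,0,1]
  ]
}}

```text
time_s: 2.08
position: [0.5622, 0.0893, 0.1785]
orientation: [-2.197, -2.232, -0.008]
contact_force: [-0.6, 0.6, 0.8]
width: 0.0941
```

Call:
{"name": "arm_command", "arguments": {
  "targets": [
    [0.003,0.002,0.1,0,0,0,1],
    [0.002,0.002,0.1,0,0,0,1],
    [0,0,0.06,0,0,0,1],
    [0,0,0,0,0,0,1]
  ]
}}

```text
time_s: 2.42
position: [0.5659, 0.0866, 0.1024]
orientation: [-2.207, -2.234, -0.014]
contact_force: [-0.9, 0.1, -0.3]
width: 0.0939
```

Call:
{"name": "arm_command", "arguments": {
  "targets": [
    [0.0145,-0.009,0.012,0,0,0,1],
    [0,0,0,0,0,0,1]
  ]
}}

```text
time_s: 2.58
position: [0.5625, 0.0885, 0.0989]
orientation: [-2.21, -2.23, -0.012]
contact_force: [0.0, 0.1, 0.1]
width: 0.094
```

Call:
{"name": "arm_command", "arguments": {
  "targets": [
    [0.007,0.003,0,0,0,0,0.5],
    [0,0,0,0,0,0,0],
    [0,0,0,0,0,0,0],
    [0,0,0,0,0,0,0],
    [0,0,0,0,0,0,0]
  ]
}}

```text
time_s: 3.0
position: [0.5666, 0.0896, 0.1053]
orientation: [2.209, 2.226, 0.023]
contact_force: [-0.3, -0.7, -0.5]
width: 0.0641
```

Call:
{"name": "arm_command", "arguments": {
  "targets": [
    [0,0,0,0,0,0,0],
    [0,0,0,0,0,0,0],
    [0,0,0,0,0,0,0],
    [0,0,0,0,0,0,0]
  ]
}}

```text
time_s: 3.33
position: [0.5674, 0.0898, 0.1067]
orientation: [2.208, 2.225, 0.026]
contact_force: [0.3, 0.1, -0.3]
width: 0.0374
```

Call:
{"name": "arm_command", "arguments": {
  "targets": [
    [0,-0.008,0.016,0,0,0,0],
    [0,-0.003,0.006,0,0,0,0],
    [0,0,0,0,0,0,0],
    [0,0,0,0,0,0,0]
  ]
}}

```text
time_s: 3.67
position: [0.5634, 0.0899, 0.0994]
orientation: [2.208, 2.226, 0.024]
contact_force: [1.2, -0.5, 2.6]
width: 0.0176
```

```bash
cat > wind.py <<'E'
import sys
from h import *
C=np.array([.5364,.0604]);Z=.099
def plan(steps):
    o=get_obs();P=o["position"];M=R.from_rotvec(o["orientation"])
    d=P[:2]-C;a=np.arctan2(d[1],d[0]);q=P.copy()
    t=np.array([np.sin(a),-np.cos(a),0]);F=o["contact_force"]
    print(f"t {o['time_s']:.2f} ang {np.degrees(a):.1f} r {np.hypot(*d)*1e3:.1f} z {P[2]:.4f} Ftan {F@t:.2f} Frad {F[:2]@d/np.hypot(*d):.2f} Fz {F[2]:.1f}")
    N=R.from_matrix(np.array([[0,1,0],[1,0,0],[0,0,-1.]]))
    e=(M.inv()*N).as_rotvec()/.12/len(steps)
    rows=[]
    for i,s in enumerate(steps):
        a-=np.radians(s);g=np.array([*(C+.04*np.array([np.cos(a),np.sin(a)])),Z])
        v=M.inv().apply(g-q)/.3;q=g
        rows.append([round(float(x),3) for x in [*v,*np.clip(e,-.15,.15),0]])
    print(rows)
plan([float(x) for x in sys.argv[1:]])
E
python3 wind.py 15 15 15 15 15
```

```text
t 3.67 ang 47.5 r 39.9 z 0.0994 Ftan 1.23 Frad 0.50 Fz 2.6
[[-0.027, 0.022, 0.002, 0.025, -0.011, 0.013, 0.0], [-0.032, 0.014, 0.0, 0.025, -0.011, 0.013, 0.0], [-0.034, 0.006, -0.0, 0.025, -0.011, 0.013, 0.0], [-0.035, -0.003, -0.0, 0.025, -0.011, 0.013, 0.0], [-0.033, -0.012, -0.0, 0.025, -0.011, 0.013, 0.0]]
```

Call:
{"name": "arm_command", "arguments": {
  "targets": [
    [-0.027,0.022,0.002,0.025,-0.011,0.013,0],
    [-0.032,0.014,0,0.025,-0.011,0.013,0],
    [-0.034,0.006,0,0.025,-0.011,0.013,0],
    [-0.035,-0.003,0,0.025,-0.011,0.013,0],
    [-0.033,-0.012,0,0.025,-0.011,0.013,0]
  ]
}}

```text
time_s: 4.08
position: [0.5724, 0.043, 0.0994]
orientation: [-2.212, -2.221, -0.006]
contact_force: [-3.4, 5.2, 3.9]
width: 0.0174
```

```bash
python3 wind.py 28 28 28 28 28
```

```text
t 4.08 ang -25.8 r 40.0 z 0.0994 Ftan -3.15 Frad -5.33 Fz 3.9
[[-0.049, -0.041, 0.001, -0.004, -0.013, 0.007, 0.0], [-0.024, -0.06, -0.0, -0.004, -0.013, 0.007, 0.0], [0.007, -0.064, 0.0, -0.004, -0.013, 0.007, 0.0], [0.036, -0.053, 0.0, -0.004, -0.013, 0.007, 0.0], [0.057, -0.03, 0.001, -0.004, -0.013, 0.007, 0.0]]
```

Call:
{"name": "arm_command", "arguments": {
  "targets": [
    [-0.049,-0.041,0.001,0,-0.013,0.007,0],
    [-0.024,-0.06,0,0,-0.013,0.007,0],
    [0.007,-0.064,0,0,-0.013,0.007,0],
    [0.036,-0.053,0,0,-0.013,0.007,0],
    [0.057,-0.03,0,0,-0.013,0.007,0]
  ]
}}

```text
time_s: 4.5
position: [0.5008, 0.0418, 0.0993]
orientation: [2.228, 2.204, 0.007]
contact_force: [-0.9, -4.0, 1.6]
width: 0.0177
```

```bash
python3 wind.py 28 28 28 28 28
```

```text
t 4.50 ang -152.4 r 40.1 z 0.0993 Ftan -3.16 Frad 2.69 Fz 1.6
[[0.063, -0.015, 0.001, 0.014, 0.004, -0.018, 0.0], [0.063, 0.015, -0.0, 0.014, 0.004, -0.018, 0.0], [0.048, 0.043, 0.0, 0.014, 0.004, -0.018, 0.0], [0.022, 0.061, 0.0, 0.014, 0.004, -0.018, 0.0], [-0.009, 0.064, 0.001, 0.014, 0.004, -0.018, 0.0]]
```

Call:
{"name": "arm_command", "arguments": {
  "targets": [
    [0.063,-0.015,0.001,0.014,0.004,-0.018,0],
    [0.063,0.015,0,0.014,0.004,-0.018,0],
    [0.048,0.043,0,0.014,0.004,-0.018,0],
    [0.022,0.061,0,0.014,0.004,-0.018,0],
    [-0.009,0.064,0.001,0.014,0.004,-0.018,0]
  ]
}}

```text
time_s: 4.92
position: [0.5384, 0.0997, 0.0993]
orientation: [-2.21, -2.202, 0.016]
contact_force: [-2.4, 14.3, 4.2]
width: 0.0179
```

```bash
python3 wind.py 28 28 28 28 28
```

```text
t 4.92 ang 87.1 r 39.3 z 0.0993 Ftan -3.10 Frad 14.21 Fz 4.2
[[-0.016, 0.062, -0.001, -0.038, -0.014, -0.006, 0.0], [-0.045, 0.046, -0.001, -0.038, -0.014, -0.006, 0.0], [-0.062, 0.019, -0.001, -0.038, -0.014, -0.006, 0.0], [-0.063, -0.012, -0.0, -0.038, -0.014, -0.006, 0.0], [-0.05, -0.04, 0.0, -0.038, -0.014, -0.006, 0.0]]
```

```bash
sed -i 's/\[.5364,.0604\]/[.5363,.0612]/' wind.py; python3 wind.py 28 28 28 28 28
```

```text
t 4.92 ang 86.9 r 38.5 z 0.0993 Ftan -3.15 Frad 14.20 Fz 4.2
[[-0.014, 0.062, -0.001, -0.038, -0.014, -0.006, 0.0], [-0.045, 0.046, -0.001, -0.038, -0.014, -0.006, 0.0], [-0.062, 0.019, -0.001, -0.038, -0.014, -0.006, 0.0], [-0.063, -0.012, -0.0, -0.038, -0.014, -0.006, 0.0], [-0.05, -0.04, 0.0, -0.038, -0.014, -0.006, 0.0]]
```

Call:
{"name": "arm_command", "arguments": {
  "targets": [
    [-0.013,0.062,-0.001,-0.038,-0.014,-0.006,0],
    [-0.044,0.046,-0.001,-0.038,-0.014,-0.006,0],
    [-0.062,0.019,-0.001,-0.038,-0.014,-0.006,0],
    [-0.063,-0.012,0,-0.038,-0.014,-0.006,0],
    [-0.05,-0.04,0,-0.038,-0.014,-0.006,0]
  ]
}}

```text
time_s: 5.33
position: [0.5605, 0.028, 0.0992]
orientation: [-2.21, -2.221, 0.008]
contact_force: [-6.3, 12.3, 5.4]
width: 0.0175
```

```bash
python3 wind.py 28 28 28 28 28
```

```text
t 5.33 ang -53.9 r 41.0 z 0.0992 Ftan -2.17 Frad -13.70 Fz 5.4
[[-0.021, -0.062, 0.001, -0.016, -0.004, 0.008, 0.0], [0.007, -0.064, 0.001, -0.016, -0.004, 0.008, 0.0], [0.036, -0.053, 0.001, -0.016, -0.004, 0.008, 0.0], [0.057, -0.03, 0.0, -0.016, -0.004, 0.008, 0.0], [0.065, 0.0, 0.0, -0.016, -0.004, 0.008, 0.0]]
```

Call:
{"name": "arm_command", "arguments": {
  "targets": [
    [-0.02,-0.062,0.001,-0.016,-0.004,0.008,0],
    [0.008,-0.064,0.001,-0.016,-0.004,0.008,0],
    [0.036,-0.053,0.001,-0.016,-0.004,0.008,0],
    [0.057,-0.03,0,-0.016,-0.004,0.008,0],
    [0.065,0,0,-0.016,-0.004,0.008,0]
  ]
}}

```text
time_s: 5.75
position: [0.4964, 0.0572, 0.0992]
orientation: [2.23, 2.195, -0.008]
contact_force: [-10.8, -4.5, 8.8]
width: 0.0173
```

```bash
python3 wind.py 28 28 28 28 28
```

```text
t 5.75 ang -174.3 r 40.1 z 0.0992 Ftan -3.46 Frad 11.15 Fz 8.8
[[0.064, 0.009, -0.0, 0.009, 0.021, -0.026, 0.0], [0.053, 0.037, -0.0, 0.009, 0.021, -0.026, 0.0], [0.029, 0.058, -0.0, 0.009, 0.021, -0.026, 0.0], [-0.002, 0.064, 0.0, 0.009, 0.021, -0.026, 0.0], [-0.032, 0.056, 0.001, 0.009, 0.021, -0.026, 0.0]]
```

```bash
sed -i 's/\[.5363,.0612\]/[.5357,.0614]/' wind.py; python3 wind.py 28 28 28 28 28
```

```text
t 5.75 ang -173.9 r 39.5 z 0.0992 Ftan -3.38 Frad 11.17 Fz 8.8
[[0.064, 0.006, -0.0, 0.009, 0.021, -0.026, 0.0], [0.053, 0.037, -0.0, 0.009, 0.021, -0.026, 0.0], [0.029, 0.057, -0.0, 0.009, 0.021, -0.026, 0.0], [-0.001, 0.065, 0.0, 0.009, 0.021, -0.026, 0.0], [-0.031, 0.056, 0.001, 0.009, 0.021, -0.026, 0.0]]
```

Call:
{"name": "arm_command", "arguments": {
  "targets": [
    [0.064,0.006,0,0.009,0.021,-0.026,0],
    [0.053,0.037,0,0.009,0.021,-0.026,0],
    [0.029,0.057,0,0.009,0.021,-0.026,0],
    [-0.001,0.065,0,0.009,0.021,-0.026,0],
    [-0.031,0.056,0.001,0.009,0.021,-0.026,0]
  ]
}}

```text
time_s: 6.17
position: [0.5561, 0.0947, 0.0993]
orientation: [-2.21, -2.212, 0.002]
contact_force: [0.3, 7.9, 2.7]
width: 0.0173
```

```bash
python3 wind.py 24 24 24 24 24
```

```text
t 6.17 ang 58.5 r 39.0 z 0.0993 Ftan -3.87 Frad 6.89 Fz 2.7
[[-0.036, 0.042, 0.0, -0.018, -0.016, 0.001, 0.0], [-0.051, 0.021, -0.001, -0.018, -0.016, 0.001, 0.0], [-0.055, -0.002, -0.001, -0.018, -0.016, 0.001, 0.0], [-0.05, -0.024, -0.0, -0.018, -0.016, 0.001, 0.0], [-0.036, -0.042, 0.0, -0.018, -0.016, 0.001, 0.0]]
```

Call:
{"name": "arm_command", "arguments": {
  "targets": [
    [-0.036,0.042,0,-0.018,-0.016,0.001,0],
    [-0.051,0.021,-0.001,-0.018,-0.016,0.001,0],
    [-0.055,-0.002,-0.001,-0.018,-0.016,0.001,0],
    [-0.05,-0.024,0,-0.018,-0.016,0.001,0],
    [-0.036,-0.042,0,-0.018,-0.016,0.001,0]
  ]
}}

```text
time_s: 6.58
position: [0.5545, 0.0242, 0.0993]
orientation: [-2.211, -2.216, 0.002]
contact_force: [-3.6, 13.3, 5.7]
width: 0.0173
```

```bash
python3 wind.py 10 10 10 10; python3 - <<'E'
from h import *
c=cv2.cvtColor(grab_frame("side"),cv2.COLOR_RGB2BGR)[140:200,215:285]
d=cv2.cvtColor(grab_frame("scene"),cv2.COLOR_RGB2BGR)[160:205,155:225]
a=[cv2.resize(x,None,fx=7,fy=7,interpolation=cv2.INTER_CUBIC) for x in(c,d)]
a[0]=a[0][:280]; cv2.imwrite("pics/chk.png",np.vstack(a))
E
```

```text
t 6.58 ang -63.2 r 41.6 z 0.0993 Ftan -2.81 Frad -13.49 Fz 5.7
[[-0.004, -0.024, 0.001, -0.019, -0.014, 0.005, 0.0], [-0.005, -0.023, 0.0, -0.019, -0.014, 0.005, 0.0], [-0.001, -0.023, 0.0, -0.019, -0.014, 0.005, 0.0], [0.003, -0.023, 0.0, -0.019, -0.014, 0.005, 0.0]]
```

View pics/chk.png

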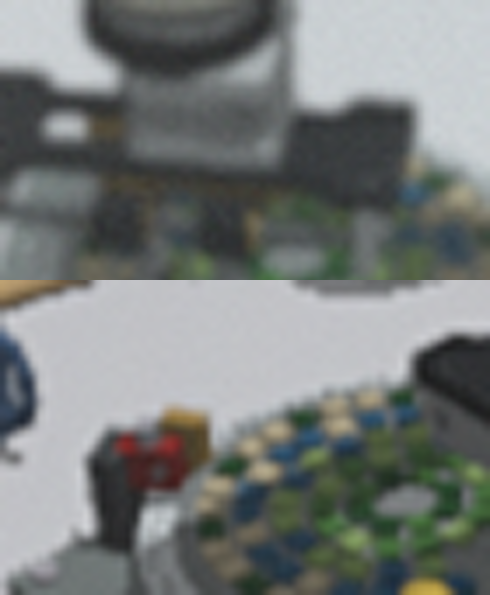

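The lug (gold) is now close to the stop, as predicted. About 831° wound; contact expected near 924°. Going slower now.

Call:
{"name": "arm_command", "arguments": {
  "targets": [
    [-0.002,-0.023,0,-0.019,-0.014,0.005,0],
    [-0.004,-0.023,0,-0.019,-0.014,0.005,0],
    [0,-0.023,0,-0.019,-0.014,0.005,0],
    [0.004,-0.023,0,-0.019,-0.014,0.005,0]
  ]
}}

```text
time_s: 7.02
position: [0.5269, 0.0211, 0.0993]
orientation: [2.224, 2.213, 0.012]
contact_force: [4.4, 4.8, -0.8]
width: 0.0173
```

```bash
python3 wind.py 6 6 6
```

```text
t 7.02 ang -102.3 r 41.2 z 0.0993 Ftan -3.28 Frad -5.64 Fz -0.8
[[0.008, -0.013, 0.001, 0.023, -0.008, -0.014, 0.0], [0.005, -0.013, -0.0, 0.023, -0.008, -0.014, 0.0], [0.006, -0.012, -0.0, 0.023, -0.008, -0.014, 0.0]]
```

Call:
{"name": "arm_command", "arguments": {
  "targets": [
    [0.007,-0.013,0.001,0.023,-0.008,-0.014,0],
    [0.005,-0.013,0,0.023,-0.008,-0.014,0],
    [0.006,-0.012,0,0.023,-0.008,-0.014,0]
  ]
}}

```text
time_s: 7.27
position: [0.5169, 0.025, 0.0994]
orientation: [2.219, 2.215, 0.008]
contact_force: [4.8, 2.7, -1.8]
width: 0.0175
```

```bash
python3 wind.py 5 5
```

```text
t 7.27 ang -117.3 r 41.0 z 0.0994 Ftan -3.01 Frad -4.62 Fz -1.8
[[0.009, -0.009, 0.001, 0.034, 0.004, -0.007, 0.0], [0.007, -0.01, -0.0, 0.034, 0.004, -0.007, 0.0]]
```

Call:
{"name": "arm_command", "arguments": {
  "targets": [
    [0.009,-0.009,0,0.034,0.004,-0.007,0],
    [0.007,-0.01,0,0.034,0.004,-0.007,0]
  ]
}}

```text
time_s: 7.43
position: [0.5121, 0.0281, 0.0994]
orientation: [2.219, 2.217, 0.001]
contact_force: [5.6, 2.9, -2.0]
width: 0.0174
```

```bash
python3 wind.py 3 3
```

```text
t 7.43 ang -125.3 r 40.8 z 0.0994 Ftan -2.94 Frad -5.60 Fz -2.0
[[0.006, -0.004, 0.001, 0.014, 0.012, -0.004, 0.0], [0.004, -0.005, -0.0, 0.014, 0.012, -0.004, 0.0]]
```

Call:
{"name": "arm_command", "arguments": {
  "targets": [
    [0.006,-0.004,0.001,0.014,0.012,-0.004,0],
    [0.005,-0.005,0,0.014,0.012,-0.004,0]
  ]
}}

```text
time_s: 7.6
position: [0.5099, 0.0299, 0.0994]
orientation: [2.22, 2.218, -0.001]
contact_force: [3.4, 0.7, -1.8]
width: 0.0174
```

```bash
python3 wind.py 3 3
```

```text
t 7.60 ang -129.3 r 40.7 z 0.0994 Ftan -2.21 Frad -2.67 Fz -1.8
[[0.006, -0.004, 0.001, 0.007, 0.013, -0.003, 0.0], [0.005, -0.005, -0.0, 0.007, 0.013, -0.003, 0.0]]
```

Call:
{"name": "arm_command", "arguments": {
  "targets": [
    [0.006,-0.004,0,0.007,0.013,-0.003,0],
    [0.006,-0.005,0,0.007,0.013,-0.003,0],
    [0.006,-0.005,0,0,0.01,0,0]
  ]
}}

```text
time_s: 7.85
position: [0.506, 0.0339, 0.0993]
orientation: [2.221, 2.219, -0.001]
contact_force: [3.2, -1.4, -0.5]
width: 0.0173
```

```bash
python3 wind.py 3 3 3
```

```text
t 7.85 ang -137.2 r 40.5 z 0.0993 Ftan -3.20 Frad -1.38 Fz -0.5
[[0.006, -0.003, 0.001, 0.002, 0.004, -0.003, 0.0], [0.005, -0.004, -0.0, 0.002, 0.004, -0.003, 0.0], [0.006, -0.004, -0.0, 0.002, 0.004, -0.003, 0.0]]
```

Call:
{"name": "arm_command", "arguments": {
  "targets": [
    [0.006,-0.003,0,0,0.004,-0.003,0],
    [0.006,-0.004,0,0,0.004,-0.003,0],
    [0.006,-0.004,0,0,0.004,-0.003,0]
  ]
}}

```text
time_s: 8.1
position: [0.5024, 0.0387, 0.0994]
orientation: [2.221, 2.22, -0.001]
contact_force: [4.0, -1.1, -1.8]
width: 0.0174
```

```bash
python3 wind.py 3 3 3
```

```text
t 8.10 ang -145.8 r 40.3 z 0.0994 Ftan -3.11 Frad -2.69 Fz -1.8
[[0.006, -0.003, 0.001, 0.002, 0.005, -0.001, 0.0], [0.006, -0.003, -0.0, 0.002, 0.005, -0.001, 0.0], [0.006, -0.003, -0.0, 0.002, 0.005, -0.001, 0.0]]
```

913° wound and still turning freely (−3.1 N). Continuing at about 5 mm per call.

Call:
{"name": "arm_command", "arguments": {
  "targets": [
    [0.006,-0.003,0,0,0.004,0,0],
    [0.006,-0.003,0,0,0.004,0,0],
    [0.006,-0.003,0,0,0.004,0,0]
  ]
}}

```text
time_s: 8.35
position: [0.4994, 0.0442, 0.0994]
orientation: [2.221, 2.22, -0.001]
contact_force: [3.6, -0.9, -1.6]
width: 0.0176
```

```bash
python3 wind.py 3 3 3
```

```text
t 8.35 ang -154.7 r 40.1 z 0.0994 Ftan -2.35 Frad -2.89 Fz -1.6
[[0.007, -0.002, 0.001, 0.003, 0.004, -0.001, 0.0], [0.007, -0.002, -0.0, 0.003, 0.004, -0.001, 0.0], [0.007, -0.002, -0.0, 0.003, 0.004, -0.001, 0.0]]
```

Call:
{"name": "arm_command", "arguments": {
  "targets": [
    [0.006,-0.002,0,0,0.004,0,0],
    [0.006,-0.002,0,0,0.004,0,0],
    [0.006,-0.002,0,0,0.004,0,0]
  ]
}}

```text
time_s: 8.6
position: [0.4975, 0.0497, 0.0993]
orientation: [2.221, 2.22, 0.0]
contact_force: [3.6, -1.5, -1.0]
width: 0.0173
```

```bash
python3 wind.py 3 3 3
```

```text
t 8.60 ang -162.9 r 40.0 z 0.0993 Ftan -2.51 Frad -3.03 Fz -1.0
[[0.007, -0.002, 0.001, 0.003, 0.003, -0.001, 0.0], [0.007, -0.002, -0.0, 0.003, 0.003, -0.001, 0.0], [0.007, -0.001, -0.0, 0.003, 0.003, -0.001, 0.0]]
```

Call:
{"name": "arm_command", "arguments": {
  "targets": [
    [0.006,-0.001,0,0,0.003,0,0],
    [0.006,-0.001,0,0,0.003,0,0],
    [0.006,-0.001,0,0,0.003,0,0]
  ]
}}

```text
time_s: 8.85
position: [0.4964, 0.0549, 0.0993]
orientation: [2.221, 2.219, -0.001]
contact_force: [3.9, -2.4, -0.1]
width: 0.0174
```

```bash
python3 wind.py 3 3 3
```

```text
t 8.85 ang -170.6 r 39.8 z 0.0993 Ftan -3.01 Frad -3.43 Fz -0.1
[[0.007, -0.002, 0.001, 0.003, 0.005, -0.001, 0.0], [0.007, -0.001, -0.0, 0.003, 0.005, -0.001, 0.0], [0.007, -0.0, -0.0, 0.003, 0.005, -0.001, 0.0]]
```

Call:
{"name": "arm_command", "arguments": {
  "targets": [
    [0.006,0,0,0,0.003,0,0],
    [0.006,0,0,0,0.003,0,0],
    [0.006,0,0,0,0.003,0,0]
  ]
}}

```text
time_s: 9.1
position: [0.4961, 0.0593, 0.0993]
orientation: [2.221, 2.218, -0.004]
contact_force: [3.1, -4.7, 0.1]
width: 0.0178
```

```bash
python3 wind.py 3 3 3
```

```text
t 9.10 ang -177.0 r 39.6 z 0.0993 Ftan -4.82 Frad -2.87 Fz 0.1
[[0.007, -0.001, 0.001, 0.001, 0.011, -0.003, 0.0], [0.007, 0.0, -0.0, 0.001, 0.011, -0.003, 0.0], [0.007, 0.001, -0.0, 0.001, 0.011, -0.003, 0.0]]
```

It is stiffening: −4.8 N against about −2.6 N when free. Small steps from here, aiming for about −7 N.

Call:
{"name": "arm_command", "arguments": {
  "targets": [
    [0.006,0,0,0,0,0,0]
  ]
}}

```text
time_s: 9.18
position: [0.4961, 0.0605, 0.0993]
orientation: [2.22, 2.217, -0.006]
contact_force: [3.1, -4.8, 0.3]
width: 0.0175
```

```bash
python3 wind.py 3
```

```text
t 9.18 ang -178.7 r 39.6 z 0.0993 Ftan -4.83 Frad -2.98 Fz 0.3
[[0.007, -0.001, 0.001, 0.002, 0.045, -0.011, 0.0]]
```

Call:
{"name": "arm_command", "arguments": {
  "targets": [
    [0.006,0,0,0,0,0,0]
  ]
}}

```text
time_s: 9.27
position: [0.4961, 0.0615, 0.0993]
orientation: [2.22, 2.216, -0.008]
contact_force: [2.7, -4.8, -1.0]
width: 0.0177
```

Call:
{"name": "arm_command", "arguments": {
  "targets": [
    [0.005,0,0,0,0,0,0]
  ]
}}

```text
time_s: 9.35
position: [0.4961, 0.0621, 0.0993]
orientation: [2.219, 2.214, -0.011]
contact_force: [2.3, -6.6, -0.9]
width: 0.0174
```

Call:
{"name": "arm_command", "arguments": {
  "targets": [
    [0.002,0,0,0,0,0,0]
  ]
}}

```text
time_s: 9.43
position: [0.4961, 0.0622, 0.0993]
orientation: [2.219, 2.213, -0.012]
contact_force: [3.7, -4.6, 0.2]
width: 0.0174
```

Call:
{"name": "arm_command", "arguments": {
  "targets": [
    [0.003,0,0,0,0,0,0]
  ]
}}

```text
time_s: 9.52
position: [0.4962, 0.0622, 0.0993]
orientation: [2.218, 2.212, -0.014]
contact_force: [3.6, -5.0, -1.3]
width: 0.0176
```

Call:
{"name": "arm_command", "arguments": {
  "targets": [
    [0.006,0,0,0,0.03,0,0]
  ]
}}

```text
time_s: 9.6
position: [0.4962, 0.063, 0.0993]
orientation: [2.219, 2.212, -0.013]
contact_force: [2.8, -6.0, 0.2]
width: 0.0175
```

Call:
{"name": "arm_command", "arguments": {
  "targets": [
    [0.006,0,0,0,0.04,0,0]
  ]
}}

```text
time_s: 9.68
position: [0.4962, 0.0636, 0.0993]
orientation: [2.221, 2.213, -0.011]
contact_force: [3.0, -6.9, -0.3]
width: 0.0176
```

```bash
python3 wind.py 3
```

```text
t 9.68 ang 176.8 r 39.5 z 0.0993 Ftan -6.74 Frad -3.40 Fz -0.3
[[0.007, -0.001, 0.001, -0.003, 0.079, -0.032, 0.0]]
```

Extra force is about 4.2 N, within the 3–6 N band. Releasing.

Call:
{"name": "arm_command", "arguments": {
  "targets": [
    [0,0,0,0,0,0,0.4],
    [0,0,0,0,0,0,0.4],
    [0,0,0,0,0,0,0.4],
    [0,0,0,0,0,0,0.4],
    [0,0,0,0,0,0,0.4]
  ]
}}

```text
time_s: 10.1
position: [0.4913, 0.0673, 0.0975]
orientation: [-2.219, -2.213, 0.016]
contact_force: [0.9, -0.5, 0.2]
width: 0.0375
```

Call:
{"name": "arm_command", "arguments": {
  "targets": [
    [0,0,-0.1,0,0,0,0.4],
    [0,0,-0.12,0,0,0,0.4],
    [0,0,-0.12,0,0,0,0.4],
    [0,0,0,0,0,0,0.4]
  ]
}}

```text
time_s: 10.43
position: [0.4882, 0.0691, 0.1985]
orientation: [-2.209, -2.207, 0.03]
contact_force: [1.0, 0.4, 1.3]
width: 0.0372
```

```bash
python3 - <<'E'
from h import *
import pickle
o=get_obs();print(o["time_s"],o["position"],o["orientation"],o["contact_force"])
p=camera_params("wrist");f=grab_frame("wrist");pickle.dump((p,f),open("w3.pkl","wb"))
c=cv2.cvtColor(f,cv2.COLOR_RGB2BGR)
s=cv2.cvtColor(grab_frame("scene"),cv2.COLOR_RGB2BGR)[155:245,150:270]
s=cv2.resize(s,(480,360),interpolation=cv2.INTER_CUBIC);c=cv2.resize(c[40:290,200:420],(317,360))
cv2.imwrite("pics/w3.png",np.hstack([s,c]))
E
```

```text
10.4333 [0.48816627 0.06914063 0.19845174] [-2.20896131 -2.20689138  0.02981395] [1.00970027 0.38814255 1.26966128]
```

View pics/w3.png

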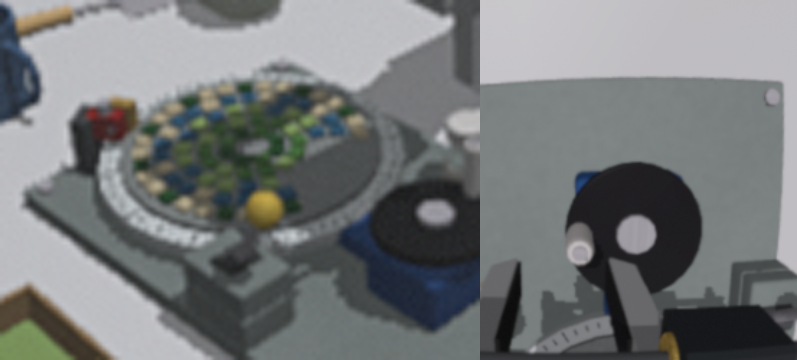

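The handle has stayed put and the lug sits at the stop (composite (122,110)). The clamp ball is unmoved at (265,209). Moving to the crank side of the ball, with the fingers closing on the way.

Call:
{"name": "arm_command", "arguments": {
  "targets": [
    [-0.01,0.12,0,0,0,0,0],
    [-0.01,0.13,0,0,0,0,0],
    [-0.005,0.13,0,0,0,0,0],
    [0,0.13,0,0,0,0,0],
    [0,0.06,0,0,0,0,0]
  ]
}}

```text
time_s: 10.95
position: [0.6516, 0.0628, 0.1738]
orientation: [-2.191, -2.194, 0.061]
contact_force: [-0.8, 0.1, -1.0]
width: 0.0074
```

Call:
{"name": "arm_command", "arguments": {
  "targets": [
    [0,0,0,0,0,0,0],
    [0,0,0,0,0,0,0],
    [0,0,0,0,0,0,0]
  ]
}}

```text
time_s: 11.2
position: [0.6507, 0.0628, 0.1637]
orientation: [-2.183, -2.186, 0.077]
contact_force: [0.3, -0.4, 0.7]
width: 0.0002
```

```bash
python3 - <<'E'
from h import *
import pickle
o=get_obs();print(o["position"])
M=R.from_rotvec(o["orientation"]);N=R.from_matrix(np.array([[0,1,0],[1,0,0],[0,0,-1.]]))
print("turn",(M.inv()*N).as_rotvec()/.12)
print("shift",M.inv().apply(np.array([.6625,.060,.170])-o["position"])/.3)
p,f=pickle.load(open("w3.pkl","rb"))
def w(u,z):
    O,d=ray("wrist",u,p);return (O+d*(z-O[2])/d[2])[:2]
h=w((308.3,202.5),.091);H=w((268.7,215.7),.134);print("hub",h,"handle",H,np.degrees(np.arctan2(*(H-h)[::-1])))
E
```

```text
[0.65069245 0.06276616 0.16369785]
turn [-0.59410116 -0.0104369   0.01003994]
shift [-0.00923895  0.03775061 -0.02376854]
hub [0.536652   0.06112428] handle [0.49621465 0.0610311 ] -179.86797565967365
```

Call:
{"name": "arm_command", "arguments": {
  "targets": [
    [-0.003,0.02,0,-0.35,0,0,0],
    [-0.003,0.016,0,-0.3,0,0,0],
    [0,0,0.05,0,0,0,0],
    [0,0,0.06,0,0,0,0],
    [0,0,0,0,0,0,0]
  ]
}}

```text
time_s: 11.62
position: [0.6543, 0.0621, 0.1291]
orientation: [2.217, 2.223, 0.008]
contact_force: [-0.4, 0.3, -1.4]
width: 0.0007
```

Call:
{"name": "arm_command", "arguments": {
  "targets": [
    [-0.02,0.026,0,0,0,0,0],
    [-0.033,0.004,0,0,0,0,0],
    [-0.033,0,0,0,0,0,0],
    [-0.033,0,0,0,0,0,0]
  ]
}}

```text
time_s: 11.95
position: [0.6623, 0.0273, 0.1331]
orientation: [2.211, 2.228, 0.014]
contact_force: [0.4, 1.4, 0.7]
width: 0.0002
```

Call:
{"name": "arm_command", "arguments": {
  "targets": [
    [-0.033,0,0.01,0,0,0,0],
    [-0.033,0,0.005,0,0,0,0],
    [-0.033,0,0.003,0,0,0,0],
    [-0.033,0,0.003,0,0,0,0]
  ]
}}

```text
time_s: 12.28
position: [0.6646, -0.0179, 0.13]
orientation: [2.21, 2.222, 0.022]
contact_force: [1.7, 1.0, 0.1]
width: 0.0004
```

Call:
{"name": "arm_command", "arguments": {
  "targets": [
    [-0.02,-0.004,0,0,0,0,0],
    [-0.02,-0.004,0,0,0,0,0],
    [-0.015,0,0,0,0,0,0]
  ]
}}

```text
time_s: 12.53
position: [0.6615, -0.036, 0.1286]
orientation: [2.215, 2.224, 0.026]
contact_force: [0.1, 14.4, 2.5]
width: 0.0002
```

14 N at y=−0.036, so the lever is against its end stop where predicted. Backing off and checking.

Call:
{"name": "arm_command", "arguments": {
  "targets": [
    [0.05,0,0,0,0,0,0],
    [0.1,0,0,0,0,0,0],
    [0.05,0,-0.1,0,0,0,0],
    [0,0,-0.13,0,0,0,0.2],
    [0,0,-0.1,0,0,0,0.2]
  ]
}}

```text
time_s: 12.95
position: [0.6538, 0.0249, 0.2174]
orientation: [-2.209, -2.211, 0.006]
contact_force: [0.7, -0.4, -0.7]
width: 0.0105
```

Call:
{"name": "arm_command", "arguments": {
  "targets": [
    [0.05,-0.12,0,0,0,0,0.2],
    [0.05,-0.12,0,0,0,0,0.2],
    [0,-0.12,0,0,0,0,0.2],
    [0,0,0,0,0,0,0.2],
    [0,0,0,0,0,0,0.2]
  ]
}}

```text
time_s: 13.37
position: [0.5458, 0.0578, 0.2233]
orientation: [-2.214, -2.222, 0.001]
contact_force: [-0.1, -0.5, 0.4]
width: 0.0189
```

```bash
python3 - <<'E'
from h import *
s=cv2.cvtColor(grab_frame("scene"),cv2.COLOR_RGB2BGR)[155:245,150:290]
t=cv2.cvtColor(grab_frame("side"),cv2.COLOR_RGB2BGR)[130:230,185:310]
s=cv2.resize(s,None,fx=3.2,fy=3.2,interpolation=cv2.INTER_CUBIC);t=cv2.resize(t,None,fx=2.8,fy=2.88,interpolation=cv2.INTER_CUBIC)
cv2.imwrite("pics/f.png",np.hstack([s,t]));o=get_obs();print(o["time_s"],o["position"],o["contact_force"])
E
```

```text
13.4667 [0.54703531 0.057491   0.22345767] [ 1.17121412 -0.08629999  0.54283439]
```

View pics/f.png

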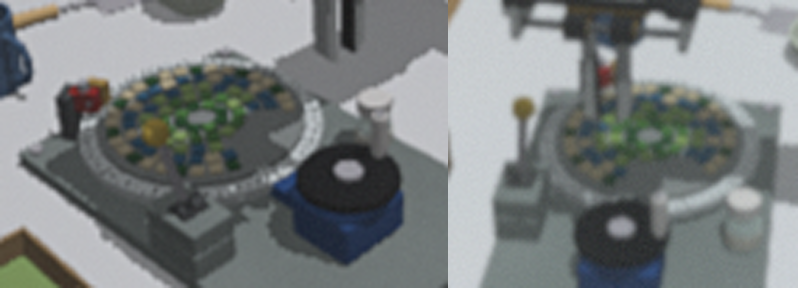

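Ball now at scene (155,131) and side (523,106); the jar, disc and handle look undisturbed. Checking the swing numerically.

```bash
python3 - <<'E'
from h import *
a=tri([("side",(206.3,182.3)),("scene",(216.3,207.1))]);b=tri([("side",(211.8,166.8)),("scene",(198.4,195.9))])
print(a,b,np.linalg.norm(a[0]-b[0]),"full chord",.16*np.sin(.5))
E
```

```text
(array([0.66055022, 0.01804967, 0.14008255]), [np.float64(0.0009592499704926863), np.float64(0.0009592499704925359)]) (array([ 0.66431039, -0.06042495,  0.14038808]), [np.float64(0.0006366220811990344), np.float64(0.0006366220811991009)]) 0.07856524306004474 full chord 0.07670808617667248
```

```bash
python3 -c "
from bench import *
print(finish_job())"
```

```text
the job is handed in; nothing more can be done
None
```

I wound the turntable on until the lug met the stop screw, locked the clamp and handed the job in at about 13.5 s. Handing in gave no verdict.

- **Winding:** I turned the crank clockwise about 2.66 turns. I stopped at roughly 6.8 N on the handle, against about 2.6 N when turning freely. That is about 4.2 N extra, inside the 3–6 N band. The individual force readings scatter by roughly 0.5–1 N, so the 4.2 N is a smoothed judgement.
- **After letting go:** The handle sprang back about 2 mm, and the picture shows the lug at the stop. The camera measurement before winding predicted contact after about 2.57 turns. Stiffening began slightly later, at about 2.6 turns, which was within the measurement error.
- **Clamp:** I pushed the lever over until it met its end stop, with a 14 N reading. The ball moved 78.6 mm in the pictures, against 76.7 mm for a full swing, so it is fully over.
- **At hand-in:** The arm was clear of everything. The disc was not touched, and the last pictures show no shift in the jar, disc or crank. The other bystanders I did not measure individually.

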